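Load the bottle rocker so that it stays level

ROBOT

A 6-joint arm with a two-finger parallel gripper is mounted at the origin on the work surface. World frame = base frame: x ahead of the robot, y to its left, z up, the work surface at z = 0. Lengths are in mm, angles in rad, forces in N, time in s.
With the tool pointing down it reaches from about 350 to 875 mm from the base axis. Payload 15.5 kg.
Tool frame: the origin (TCP) lies midway between the tips of the shut fingers; the grasp point (between the pads) lies 19 mm behind it; z points along the fingers, y is the line along which they close (so a half turn about z gives the same grasp; the last joint's range is limited). The gripper opens to 85 mm and grips with 20 to 120 N. Pads are 22 mm wide; open, the fingers measure 114 mm over their backs; the gripper's body (76 mm by 85 mm) begins 54 mm behind the grasp point. The pads swing forward as they close: fully open they stand 13 mm farther back than shut.
Start: joints at [1.194, 0.494, 1.345, -0, 1.302, -0.096], TCP at [173.798, 600.35, 231.277] pointing down, gripper open.
Joint ranges: [-2.91, 2.91], [-0.82, 2.16], [0.22, 2.67], [-1.22, 4.37], [0.12, 2.79], [-3.08, 3.08]. Speed limits (rad/s): [1.89, 1.89, 2.57, 3.01, 3.01, 3.01].

INTERFACE

Orientations are given as a rotation vector (axis times angle).
In Python, from cell import env gives the robot as it stands.
- The arm moves only by the tool step_arm, never from a script. Its argument "commands" is a list of rows, each a list of 3 entries, a list of its own where there are three numbers: the shift along the tool's x, y, z in cm, then the turn, a rotation vector about the tool's x, y, z in rad, then the opening, from 0 (shut) to 1 (fully open). In form: [[[dx, dy, dz], [rx, ry, rz], fingers], ...]. A call has exactly 8 rows; each row shifts and turns the commanded pose from where the row before left it, along the tool's axes as they then stand; what a row does not reach is not made up. A row lasts 1/8 s, in which the tool goes at most 62.5 mm and 10.7 degrees, less where a joint would pass 70% of its speed; a pose out of reach is approached as far as the arm can. A call is refused whole if a number of a shift passes 6.25 or a number of a turn 0.188, either way. A call with a gripper value outside its range is refused whole. The fingers move at their own pace and stop on an object; "force" is the grip in N (left out, the last holds). Time passes only in rows, so rows that do not move let the fingers close, or fill a call up. It gives the time, the measured TCP pose, the force, the opening and the grip force at its end, in the units of the state.
- env.sense(): the state, without advancing time (a new reading comes with each control period).
- env.read_camera(name): name is "scene" or "top" or "wrist"; returns a dict with "pixels" (384x512x3 uint8, red, green, blue), "z_map" (384x512 float32, mm along the optical axis (not along the pixel's ray), 0 where there is no reading), "camera_matrix" (3x3 intrinsics, pixels), "T" (4x4, takes a point from camera to world coordinates); the wrist camera has in their place "tool_from_camera" (4x4, takes a point from camera to tool coordinates, whose origin is the TCP and whose axes are the flange's). Camera axes: x right, y up, looking along -z (the intrinsics and any distortion apply to the point x, -y, -z); pixel columns grow to the right and rows downward; lengths in mm; the calibration is good to about 2 mm. A picture is of the moment at which its call begins: read the wrist's pose just before it.
- env.job_done(): hands the job in; it is judged then, once.
The state is a dict: "time_s": time; "joint_pos": joint angles; "qvel": joint speeds; "joint_efforts": joint torques, N m; "position": TCP position; "orientation": TCP orientation; "ft_force": force on the tool from outside, world axes, zero at the start; "wrist_torque": the same for the moment, N m; "grip_width": opening from 0.0 (shut) to 1.0 (fully open); "finger_force": force on a finger pad.
Only numpy, scipy, OpenCV 4.12 (cv2) and the standard library are available. Lean on these libraries where they do the work, as an engineer would, in place of code of your own. Each camera call takes 0.05 s, during which the arm holds its last target. There are 200 camera calls.

TASK

Take all three culture bottles out of the sloping rack and lay them in the nests of the rocker tray, the large bottle on one half and both small ones on the other, so that the loaded tray stays level. Each bottle lies fully down in its nest, along it, cap either way; do not let a bottle fall onto the bench, and leave the other jars, boxes and cups where they stand.

Things in the scene. Friction and masses are not known exactly. Their poses are not given: they have to be found in the camera images.
- large_center (a point): centre (on its axis, half-way along) of the one large bottle (amber glass, blue cap, white label): cylinder 48 mm dia, 115 long, then cap 29 dia, 25 long; about 380 g, balanced at its centre. x runs along the bottle towards the cap, z square to it: as it lies in the rack, z is the rack slope's normal (up and away from the robot). Lying in a V, its axis is 33.9 above the bottom of the V.
- small_a_center (a point): centre (on its axis, half-way along) of one of the two small bottles (red, white cap, white label): cylinder 38 mm dia, 115 long, then cap 29 dia, 25 long; about 190 g, balanced at its centre. x runs along the bottle towards the cap, z square to it: as it lies in the rack, z is the rack slope's normal (up and away from the robot). Lying in a V, its axis is 26.9 above the bottom of the V.
- small_b_center (a point): centre (on its axis, half-way along) of the other small bottle (red, white cap, white label): cylinder 38 mm dia, 115 long, then cap 29 dia, 25 long; about 190 g, balanced at its centre. x runs along the bottle towards the cap, z square to it: as it lies in the rack, z is the rack slope's normal (up and away from the robot). Lying in a V, its axis is 26.9 above the bottom of the V.
- rack: fixed sloping rack (sizes in mm), 280 wide (y) x 170, origin under its centre on the table, left or right of the robot. Three slots 88 apart along y slope 32 degrees, rising along its +x, towards the robot; lip at the low end. A bottle lies in two 90 degree V saddles, 14 wide, 38 either side of its centre (sides free between them); plate 6 below the bottom of the V. Bottles start here in any order, to 140 high.
- rocker: fixed base of the white rocking platform, 200 x 150 x 42 mm high, origin under its centre on the table, on the other side from the rack. The tray's pivot axis runs along its y, 88 above the table. Each half of the tray (near -x, far +x) has two parallel nests, 92 apart, 96 from the pivot: V saddles as in the rack, tray plate 4 below the V, cross walls up to 32 above the pivot, 160 apart, at the ends.
- tray (a joint): tilt in rad of the steel tray, 356 mm along x, 186 across y, pivoted at its middle: 0 level, positive when its far (+x) end is down, stops at +-0.12. A soft centring spring (2.2 N m/rad) levels it empty; a small bottle on one half tilts it about 0.09, the large one takes it to the stop; equal loads level it.
- nest_far_left (a point): point 30.4 mm above the bottom of the V of the tray's far left nest (local +x, +y of the tray). x runs along the tray, y across it, z up from it; it moves with the tray. A large bottle lying in the nest has its axis 3.5 mm above this point, a small one 3.5 mm below it.
- nest_far_right (a point): point 30.4 mm above the bottom of the V of the tray's far right nest (local +x, -y of the tray). x runs along the tray, y across it, z up from it; it moves with the tray. A large bottle lying in the nest has its axis 3.5 mm above this point, a small one 3.5 mm below it.
- nest_near_left (a point): point 30.4 mm above the bottom of the V of the tray's near left nest (local -x, +y of the tray). x runs along the tray, y across it, z up from it; it moves with the tray. A large bottle lying in the nest has its axis 3.5 mm above this point, a small one 3.5 mm below it.
- nest_near_right (a point): point 30.4 mm above the bottom of the V of the tray's near right nest (local -x, -y of the tray). x runs along the tray, y across it, z up from it; it moves with the tray. A large bottle lying in the nest has its axis 3.5 mm above this point, a small one 3.5 mm below it.
- guard: fixed clear splash guard between rack and rocker, 180 mm long (x), 8 thick on a 30 wide foot, 120 high; origin under its centre on the table
- jar_center (a point): centre of a bystander: loose jar with a yellow lid, 48 dia x 75 mm high, stands by the rack's low end
- reagent_center (a point): centre of a bystander: loose green bottle with a black cap, 56 dia x 130 mm high, stands before the terminal at the back of the table
- tipbox_center (a point): centre of a bystander: loose green box, 75 x 110 x 55 mm high, lies by the rack's low end
- beaker_center (a point): centre of a bystander: loose open metal cup, 60 dia x 75 mm high, stands by the rack's low end
- cup_far_center (a point): centre of a bystander: loose white specimen pot with an orange lid, 46 dia x 65 mm high, between rack and rocker beyond the splash guard
- cup_near_center (a point): centre of a bystander: loose white specimen pot with a red lid, 46 dia x 65 mm high, between rack and rocker on the robot's side of the splash guard
Not all that is in view belongs to the job. Leave any yellow look-alike of the part that bears small_a_center alone.

How it is judged:
By the outcome, as a careful person would: the job done as asked, in the order asked, and still so for the second after the job is handed in, with the robot touching nothing.
It also fails if it takes over 72 s, if anything falls off the work surface, if the arm or the gripper's body presses on something with over 40 N, if the wrist force passes 120 N, or if a joint passes its speed limit or range.

## Working session

There is one attempt and no reset: what is moved stays moved. The work goes in short steps, Python scripts to look and compute and a tool call to move; the robot and the scene stay as the last step left them, time stands still between calls to the robot, and variables do not carry over. Pictures are saved under pics/ and viewed, at most 10 in all, crops included, and the job is handed in when it is done.

Besides the shell and the picture viewer there is one more tool, called by a JSON object that holds its "fn" and its "kwargs". step_arm: Moves the arm, as the interface text tells. Its arguments: {"type":"object","properties":{"commands":{"type":"array","items":{"type":"array"}},"force":{"type":"number"}},"required":["commands"]}

```bash
ls; mkdir -p pics
cat > h.py <<'E'
import numpy as np, cv2
from cell import env
from scipy.spatial.transform import Rotation as R
def cam(n):
    s=env.sense(); c=env.read_camera(n)
    if n=='wrist':
        T=np.eye(4);T[:3,:3]=R.from_rotvec(s['orientation']).as_matrix();T[:3,3]=s['position']
        c['T']=T@c['tool_from_camera']
    return c
def cloud(c):
    K=c['camera_matrix'];z=c['z_map'];v,u=np.mgrid[:z.shape[0],:z.shape[1]]
    P=np.stack([(u-K[0,2])/K[0,0]*z,-(v-K[1,2])/K[1,1]*z,-z],-1)
    W=P@c['T'][:3,:3].T+c['T'][:3,3]; W[z==0]=np.nan
    return W
E
python3 - <<'E'
from h import *
for n in ['scene','top']:
    c=cam(n); cv2.imwrite(f'pics/{n}0.png',c['pixels'][:,:,::-1]); np.savez(f'{n}0.npz',**c)
    print(n,c['T'].round(2).tolist(),c['camera_matrix'].tolist(),[k for k in c])
print(env.sense())
E
```

```text
pics
scene [[0.63, -0.49, 0.6, 1509.55], [0.77, 0.4, -0.49, -699.31], [-0.0, 0.77, 0.63, 1068.94], [0.0, 0.0, 0.0, 1.0]] [[452.8879490265316, 0.0, 256.4866776816721], [0.0, 452.8879490265316, 188.49517120772848], [0.0, 0.0, 1.0]] ['pixels', 'z_map', 'camera_matrix', 'T']
top [[-0.02, 0.98, -0.21, 347.42], [-1.0, -0.02, -0.0, 72.33], [-0.01, 0.21, 0.98, 1287.71], [0.0, 0.0, 0.0, 1.0]] [[446.14047567443953, 0.0, 255.46283302197986], [0.0, 446.14047567443953, 191.5498861424482], [0.0, 0.0, 1.0]] ['pixels', 'z_map', 'camera_matrix', 'T']
{'time_s': 0.1, 'joint_pos': array([ 1.19349261e+00,  4.94115776e-01,  1.34607942e+00, -7.12655230e-06,
        1.30250266e+00, -9.54932597e-02]), 'qvel': array([-0.00010859, -0.00110572, -0.00152938, -0.00015874,  0.00150116,
        0.00014297]), 'joint_efforts': array([ 1.14078106e-03, -8.83586669e+01, -3.84566689e+01,  2.44824150e-04,
        4.94235515e-03,  8.14893974e-05]), 'position': array([173.68210699, 600.03836632, 230.75968528]), 'orientation': array([-4.41165050e-01, -3.11020749e+00,  1.69016971e-03]), 'ft_force': array([-0.31084227,  0.56712937,  0.61805658]), 'wrist_torque': array([-0.00446699,  0.0585223 , -0.04516785]), 'finger_force': 0.0, 'grip_width': 0.998043227047993}
```

View pics/scene0.png

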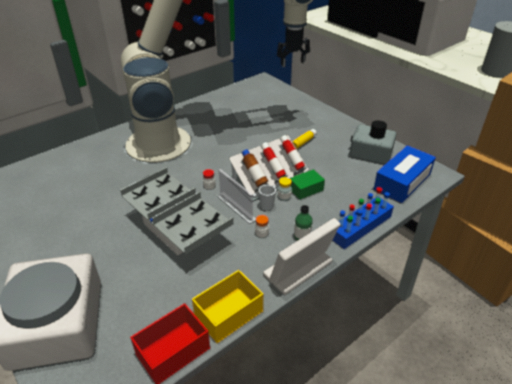

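View pics/top0.png

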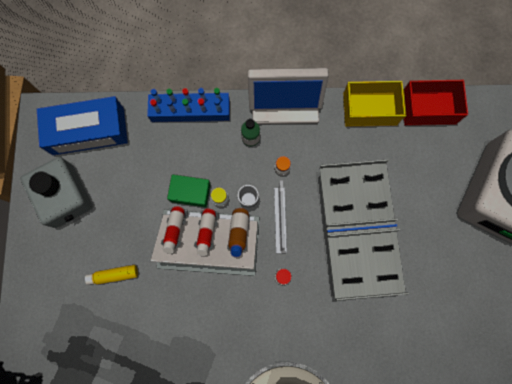

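The top view shows the rack at about (205,240). The red-with-white-cap bottles are at (173,230) and (206,230), and the amber large one with the blue cap is at (238,232). The tray is at (362,230), the guard at (281,215), and pots at (283,164) and (284,277). Look-alike candidates are the red bottles at (173,230) and (206,230) against the yellow bottle at (110,275) on the bench. By the description the red and amber ones are the parts, and the yellow one is to be left alone.

Run:
```python
from h import *
c=dict(np.load('top0.npz')); W=cloud(c); p=c['pixels']
hsv=cv2.cvtColor(p,cv2.COLOR_RGB2HSV)
def rep(n,m):
    q=W[m]; q=q[~np.isnan(q[:,0])]; print(n,len(q),'med',np.median(q,0).round(),'lo',np.percentile(q,3,axis=0).round(),'hi',np.percentile(q,97,axis=0).round())
sub=np.zeros(p.shape[:2],bool)
def box(r0,r1,c0,c1):
    m=sub.copy(); m[r0:r1,c0:c1]=True; return m
Z=W[...,2]
red=((hsv[...,0]<8)|(hsv[...,0]>172))&(hsv[...,1]>150)
for n,b in [('A',box(200,262,158,190)),('B',box(200,262,190,222))]: rep(n+'red',b&red&(Z>40))
rep('amber',box(200,262,224,255)&(hsv[...,0]>4)&(hsv[...,0]<25)&(hsv[...,1]>120)&(Z>40))
rep('bluecap',box(235,262,224,255)&(hsv[...,0]>100)&(hsv[...,0]<130)&(hsv[...,1]>120))
rep('tray',box(150,310,310,420)&(Z>60))
rep('guard',box(170,260,268,292)&(Z>60))
for n,b in [('cupf',box(155,175,272,292)),('cupn',box(266,288,272,294)),('jar',box(187,207,210,230)),('beak',box(183,210,236,260)),('box',box(175,207,166,210)),('reag',box(118,148,240,262)) ]: rep(n,b&(Z>30))
# tray outline & black bars
m=(box(150,310,310,420)&(Z>60)).astype(np.uint8)
r=cv2.minAreaRect(W[m>0][:,:2].astype(np.float32)); print('trayrect',r)
blk=(box(165,292,322,402)&(p.max(-1)<50)).astype(np.uint8)
n,l,st,ce=cv2.connectedComponentsWithStats(blk)
for i in range(1,n):
    if st[i,4]>15: print('bar',ce[i].round(1),st[i,4],np.nanmedian(W[l==i],0).round(),np.nanmax(W[l==i],0).round(),np.nanmin(W[l==i],0).round())
m=box(205,275,150,262)&(Z>20)
r=cv2.minAreaRect(W[m][:,:2].astype(np.float32)); print('rackrect',r)
blue=box(215,240,320,405)&(hsv[...,0]>100)&(hsv[...,0]<125)&(hsv[...,1]>100); rep('blue',blue)
q=W[blue]; print(np.polyfit(q[:,1],q[:,0],1))
cr=cv2.resize(p[195:280,145:265],None,fx=6,fy=6,interpolation=2); cv2.imwrite('pics/crop1.png',cr[:,:,::-1])
```

```text
Ared 252 med [491. 294. 116.] lo [466. 280.  69.] hi [564. 313. 131.]
Bred 255 med [485. 208. 116.] lo [459. 192.  67.] hi [558. 227. 130.]
amber 350 med [479. 122. 127.] lo [451. 102.  79.] hi [557. 143. 141.]
bluecap 101 med [438. 127. 138.] lo [426. 114. 126.] hi [451. 140. 146.]
tray 9401 med [ 490. -207.   93.] lo [ 326. -296.   88.] hi [ 669. -119.  118.]
guard 286 med [533.   7. 119.] lo [448.   2.  64.] hi [621.  10. 124.]
cupf 222 med [686.  -4.  64.] lo [670. -23.  33.] hi [708.  15.  70.]
cupn 217 med [374.   5.  65.] lo [356. -14.  33.] hi [393.  25.  69.]
jar 255 med [595. 176.  74.] lo [578. 157.  36.] hi [617. 196.  80.]
beak 221 med [606.  99.  71.] lo [557.  71.  33.] hi [625. 123.  82.]
box 1068 med [619. 265.  55.] lo [581. 213.  40.] hi [658. 318.  60.]
reag 393 med [776.  87.  89.] lo [760.  62.  37.] hi [800. 112. 132.]
trayrect ((497.1595458984375, -207.61285400390625), (361.4631652832031, 187.62660217285156), 4.1391448974609375)
bar [338.5 165.5] 24 [ 670. -156.  101.] [ 673. -122.  108.] [ 667. -188.   92.]
bar [373.3 177.6] 88 [ 632. -249.  108.] [ 640. -220
[... 1110 characters left out ...]
 illegal value
 ** On entry to DLASCL parameter number  5 had an illegal value
 ** On entry to DLASCL parameter number  4 had an illegal valueTraceback (most recent call last):
  File "<stdin>", line 27, in <module>
    c, resids, rank, s = lstsq(lhs, rhs, rcond)
                         ~~~~~^^^^^^^^^^^^^^^^^
    x, resids, rank, s = _umath_linalg.lstsq(a, b, rcond,
                         ~~~~~~~~~~~~~~~~~~~^^^^^^^^^^^^^
                                             signature=signature)
                                             ^^^^^^^^^^^^^^^^^^^^
    raise LinAlgError("SVD did not converge in Linear Least Squares")
numpy.linalg.LinAlgError: SVD did not converge in Linear Least Squares
```

Run:
```python
from h import *
c=dict(np.load('top0.npz'));p=c['pixels']
cr=cv2.resize(p[195:280,80:265],None,fx=4,fy=4,interpolation=2); cv2.imwrite('pics/crop1.png',cr[:,:,::-1])
c=cam('wrist'); print(c['tool_from_camera'].round(3).tolist(),c['camera_matrix'].tolist())
```

```text
[[-0.0, 0.953, 0.302, 77.004], [1.0, 0.0, 0.0, 0.637], [0.0, 0.302, -0.953, -142.95], [0.0, 0.0, 0.0, 1.0]] [[312.2965164382055, 0.0, 262.0055899409087], [0.0, 312.2965164382055, 185.9911019388008], [0.0, 0.0, 1.0]]
```

View pics/crop1.png

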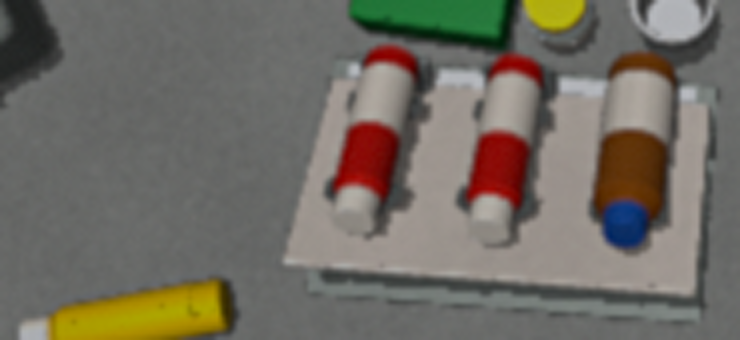

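The crop confirms it: all three rack bottles have their caps at the high end. Two are red with white caps, at crop (375,140) and (505,150), and one is amber with a blue cap, at (635,150). The yellow look-alike lies on the bench outside the rack, at (140,310). Next is a planning helper and a first move to a tilted viewing pose.

```bash
cat >> h.py <<'E'
def Rt(yaw,tilt):
    """tool orientation: closing axis square to d=(cos yaw,sin yaw); tool z = down, tipped back to robot by tilt (rad)"""
    d=np.array([np.cos(yaw),np.sin(yaw),0]); z=-(np.sin(tilt)*d+np.cos(tilt)*np.array([0,0,1.]))
    y=np.array([-d[1],d[0],0]); return np.stack([np.cross(y,z),y,z],1)
def plan(wps,start=None):
    """wps: (pos,R,rows). prints rows (cm, rad) of straight lines from the measured pose"""
    s=env.sense(); p,r=(s['position'],R.from_rotvec(s['orientation'])) if start is None else (start[0],R.from_matrix(start[1]))
    for pos,Rm,n in wps:
        t=R.from_matrix(Rm); w=(r.inv()*t).as_rotvec()/n; dp=(np.array(pos)-p)/n
        print('->',np.round(pos,1),n)
        for k in range(n):
            print('  ',(r.inv().apply(dp)/10).round(2).tolist(),w.round(3).tolist()); r=r*R.from_rotvec(w)
        p=np.array(pos);r=t
E
python3 - <<'E'
from h import *
s=env.sense();print(s['time_s'])
plan([((575,201,222),Rt(-.075,.5585),13)])
E
```

```text
0.15
-> [575 201 222] 13
   [-3.82, -2.09, 0.07] [0.004, 0.043, -0.016]
   [-3.79, -2.15, -0.08] [0.004, 0.043, -0.016]
   [-3.75, -2.21, -0.24] [0.004, 0.043, -0.016]
   [-3.7, -2.27, -0.39] [0.004, 0.043, -0.016]
   [-3.64, -2.33, -0.53] [0.004, 0.043, -0.016]
   [-3.58, -2.39, -0.68] [0.004, 0.043, -0.016]
   [-3.51, -2.44, -0.82] [0.004, 0.043, -0.016]
   [-3.43, -2.5, -0.96] [0.004, 0.043, -0.016]
   [-3.35, -2.56, -1.09] [0.004, 0.043, -0.016]
   [-3.26, -2.61, -1.22] [0.004, 0.043, -0.016]
   [-3.17, -2.67, -1.35] [0.004, 0.043, -0.016]
   [-3.06, -2.72, -1.47] [0.004, 0.043, -0.016]
   [-2.96, -2.78, -1.58] [0.004, 0.043, -0.016]
```

{"fn": "step_arm", "kwargs": {"commands": [[[-3.8,-2.1,0.1],[0,0.04,-0.02],1],[[-3.8,-2.15,-0.1],[0,0.04,-0.02],1],[[-3.75,-2.2,-0.2],[0,0.04,-0.02],1],[[-3.7,-2.3,-0.4],[0,0.04,-0.02],1],[[-3.6,-2.3,-0.5],[0,0.04,-0.02],1],[[-3.6,-2.4,-0.7],[0,0.04,-0.02],1],[[-3.5,-2.4,-0.8],[0,0.04,-0.02],1],[[-3.4,-2.5,-1],[0,0.05,-0.02],1]]}}

```text
time_s: 1.15
position: [424.6, 357.5, 225.6]
orientation: [-0.168, -2.808, -0.065]
ft_force: [0.3, 0.9, 0.1]
grip_width: 0.999
finger_force: 0.0
```

{"fn": "step_arm", "kwargs": {"commands": [[[-3.3,-2.5,-1.1],[0,0.05,-0.02],1],[[-3.3,-2.6,-1.2],[0,0.05,-0.01],1],[[-3.2,-2.7,-1.3],[0,0.05,-0.01],1],[[-3.1,-2.7,-1.5],[0,0.05,-0.01],1],[[-3,-2.8,-1.6],[0,0.05,0],1],[[0,0,0],[0,0,0],1],[[0,0,0],[0,0,0],1],[[0,0,0],[0,0,0],1]]}}

```text
time_s: 2.15
position: [582.0, 210.3, 216.3]
orientation: [-0.082, -2.564, -0.088]
ft_force: [-0.7, 0.5, 0.7]
grip_width: 1.0
finger_force: 0.0
```

Run:
```python
from h import *
s=env.sense();print(s['time_s'],s['position'].round(1),s['joint_pos'].round(2))
print(R.from_rotvec(s['orientation']).as_matrix().round(3),Rt(-.075,.5585).round(3))
c=cam('wrist'); np.savez('w1.npz',**c); cv2.imwrite('pics/w1.png',c['pixels'][:,:,::-1])
```

```text
2.15 [582.  210.3 216.3] [ 0.16  0.79  0.95  0.18  1.95 -1.33]
[[-0.838  0.077 -0.541]
 [ 0.04   0.996  0.08 ]
 [ 0.545  0.046 -0.837]] [[-0.846  0.075 -0.528]
 [ 0.064  0.997  0.04 ]
 [ 0.53   0.    -0.848]]
```

View pics/w1.png

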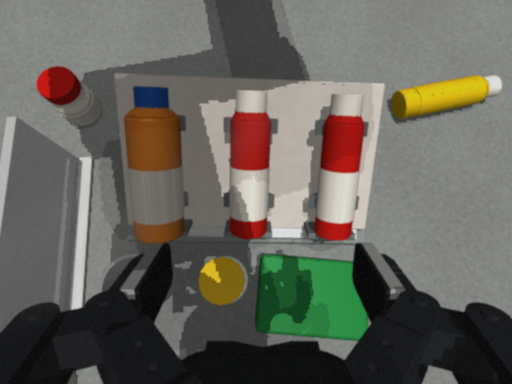

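The wrist view shows the amber bottle at col 155, rows 88–242. The two red ones are at col 250 (rows 92–238) and col 343 (rows 95–238). All caps point toward the robot, and the yellow decoy is off the rack at (445,97).

```bash
cat >> h.py <<'E'
from scipy.optimize import least_squares
def cyl(P,rad,u0):
    """axis point+direction (towards cap u0) of a cylinder of known radius through surface points P (robust)"""
    m=P.mean(0)-np.array([0,0,rad])
    e1=np.cross(u0,[0,0,1.]);e1/=np.linalg.norm(e1);e2=np.cross(u0,e1)
    def f(x):
        u=u0+x[2]*e1+x[3]*e2;u/=np.linalg.norm(u);d=P-(m+x[0]*e1+x[1]*e2)
        return np.linalg.norm(d-np.outer(d@u,u),axis=1)-rad
    s=least_squares(f,[0,0,0,0],loss='soft_l1');x=s.x
    u=u0+x[2]*e1+x[3]*e2;u/=np.linalg.norm(u);o=m+x[0]*e1+x[1]*e2
    return o,u,np.median(abs(f(x)))
E
python3 - <<'E'
from h import *
c=dict(np.load('w1.npz'));W=cloud(c)
u0=-np.array([np.cos(-.075)*np.cos(.5585),np.sin(-.075)*np.cos(.5585),-np.sin(.5585)])
for n,rad,b,full in [('L',24,(115,232,132,178),(80,246,130,185)),('B',19,(118,230,235,265),(85,244,228,274)),('A',19,(120,230,326,359),(88,244,314,366))]:
    P=W[b[0]:b[1],b[2]:b[3]].reshape(-1,3);P=P[~np.isnan(P[:,0])]
    o,u,e=cyl(P,rad,u0)
    Q=W[full[0]:full[1],full[2]:full[3]].reshape(-1,3);Q=Q[~np.isnan(Q[:,0])]
    d=Q-o;t=d@u;r=np.linalg.norm(d-np.outer(t,u),axis=1);t=t[r<rad+3]
    lo,hi=np.percentile(t,[.5,99.5]); cen=o+u*(lo+hi)/2
    print(n,'err',e.round(2),'u',u.round(3),'slope',np.degrees(np.arcsin(u[2])).round(1),'yaw',np.arctan2(-u[1],-u[0]).round(3),'len',(hi-lo).round(1),'cen',cen.round(1),'lo end',(o+u*lo).round(1))
E
```

```text
L err 0.46 u [-0.849  0.076  0.523] slope 31.5 yaw -0.089 len 137.1 cen [490.4 123.4  97.4] lo end [548.7 118.2  61.5]
B err 0.46 u [-0.849  0.077  0.523] slope 31.5 yaw -0.091 len 143.4 cen [497.1 211.3  89.9] lo end [558.  205.7  52.4]
A err 0.52 u [-0.849  0.067  0.524] slope 31.6 yaw -0.078 len 142.7 cen [504.8 299.2  90. ] lo end [565.3 294.5  52.6]
```

Run:
```python
from h import *
Rr=Rt(-.086,.553); cen=np.array([497.1,211.3,89.9]);z=Rr[:,2]
plan([(cen-50*z,Rr,3),(cen+21*z,Rr,3)])
```

```text
-> [523.3 209.  132.4] 3
   [0.12, -0.32, 3.4] [0.011, -0.008, 0.011]
   [0.14, -0.29, 3.4] [0.011, -0.008, 0.011]
   [0.16, -0.25, 3.4] [0.011, -0.008, 0.011]
-> [486.1 212.2  72. ] 3
   [-0.0, 0.0, 2.37] [0.0, 0.0, 0.0]
   [-0.0, 0.0, 2.37] [0.0, 0.0, 0.0]
   [-0.0, 0.0, 2.37] [0.0, 0.0, 0.0]
```

{"fn": "step_arm", "kwargs": {"commands": [[[0.1,-0.3,3.4],[0.01,-0.01,0.01],0.8],[[0.15,-0.3,3.4],[0.01,-0.01,0.01],0.8],[[0.15,-0.25,3.4],[0.01,0,0.01],0.8],[[0,0,2.4],[0,0,0],0.8],[[0,0,2.4],[0,0,0],0.8],[[0,0,2.3],[0,0,0],0.8],[[0,0,0],[0,0,0],0.8],[[0,0,0],[0,0,0],0.8]], "force": 40}}

```text
time_s: 3.2
position: [487.5, 212.4, 72.5]
orientation: [-0.112, -2.584, -0.038]
ft_force: [1.0, -0.6, -0.3]
grip_width: 0.802
finger_force: 0.0
```

Run:
```python
from h import *
Rr=Rt(-.086,.553); cen=np.array([497.1,211.3,89.9])
s=env.sense();Rm=R.from_rotvec(s['orientation']).as_matrix()
print(s['position'].round(1),s['ft_force'].round(1),s['grip_width'])
print('centre in tool',(Rm.T@(cen-s['position'])).round(1)); print(R.from_matrix(Rm.T@Rr).as_rotvec().round(3))
```

```text
[487.5 212.4  72.5] [ 1.  -0.6 -0.3] 0.8017979170593114
centre in tool [  1.   -0.2 -19.9]
[ 0.005 -0.003  0.001]
```

{"fn": "step_arm", "kwargs": {"commands": [[[0,0,0],[0,0,0],0],[[0,0,0],[0,0,0],0],[[0,0,0],[0,0,0],0],[[0,0,0],[0,0,0],0],[[0,0,0],[0,0,0],0],[[0,0,-0.5],[0,0,0],0],[[0,0,-2],[0,0,0],0],[[0,0,-2.5],[0,0,0],0]], "force": 40}}

```text
time_s: 4.2
position: [513.4, 209.6, 114.5]
orientation: [-0.112, -2.582, -0.038]
ft_force: [0.1, -0.3, -2.0]
grip_width: 0.434
finger_force: 40.3
```

Run:
```python
from h import *
s=env.sense();print(s['position'],s['grip_width'],s['finger_force'],s['ft_force'])
C=np.array([496.5,-207.5]);yaw=.074
d=np.array([np.cos(yaw),np.sin(yaw)]);l=np.array([-d[1],d[0]])
N={k:C+a*96*d+b*46*l for k,a,b in [('FL',1,1),('FR',1,-1),('NL',-1,1),('NR',-1,-1)]}
print(N)
h=N['FR']; 
plan([((540,190,230),Rt(-.086,.553),3),((580,-30,250),Rt(0,.2),5),((*h,230),Rt(yaw,0),5)])
```

```text
[513.37125093 209.56100375 114.49085385] 0.43418555634757044 40.26308476924896 [ 0.1340844  -0.29780107 -1.95027985]
{'FL': array([ 588.83637779, -154.52837235]), 'FR': array([ 595.63816606, -246.27659127]), 'NL': array([ 397.36183394, -168.72340873]), 'NR': array([ 404.16362221, -260.47162765])}
-> [540 190 230] 3
   [1.24, -0.56, -3.77] [0.002, -0.002, 0.0]
   [1.23, -0.56, -3.77] [0.002, -0.002, 0.0]
   [1.23, -0.57, -3.77] [0.002, -0.002, 0.0]
-> [580 -30 250] 5
   [-0.79, -4.32, -0.96] [0.006, -0.071, -0.016]
   [-0.78, -4.33, -0.87] [0.006, -0.071, -0.016]
   [-0.77, -4.35, -0.79] [0.006, -0.071, -0.016]
   [-0.76, -4.37, -0.71] [0.006, -0.071, -0.016]
   [-0.73, -4.38, -0.63] [0.006, -0.071, -0.016]
-> [ 595.6 -246.3  230. ] 5
   [-0.39, -4.33, 0.33] [0.001, -0.04, -0.015]
   [-0.31, -4.33, 0.35] [0.001, -0.04, -0.015]
   [-0.23, -4.33, 0.37] [0.001, -0.04, -0.015]
   [-0.15, -4.34, 0.38] [0.001, -0.04, -0.015]
   [-0.07, -4.34, 0.39] [0.001, -0.04, -0.015]
```

{"fn": "step_arm", "kwargs": {"commands": [[[1.2,-0.6,-3.8],[0,0,0],0],[[1.2,-0.6,-3.8],[0,0,0],0],[[1.2,-0.6,-3.8],[0,0,0],0],[[-0.8,-4.3,-1],[0,-0.07,-0.02],0],[[-0.8,-4.3,-0.9],[0,-0.07,-0.02],0],[[-0.8,-4.3,-0.8],[0,-0.07,-0.02],0],[[-0.8,-4.4,-0.7],[0,-0.07,-0.02],0],[[-0.7,-4.4,-0.6],[0,-0.07,-0.02],0]]}}

```text
time_s: 5.2
position: [582.3, -32.8, 245.8]
orientation: [0.013, -2.939, -0.06]
ft_force: [0.5, 1.0, -2.1]
grip_width: 0.434
finger_force: 40.2
```

{"fn": "step_arm", "kwargs": {"commands": [[[-0.4,-4.3,0.3],[0,-0.04,-0.015],0],[[-0.3,-4.3,0.3],[0,-0.04,-0.015],0],[[-0.2,-4.3,0.4],[0,-0.04,-0.015],0],[[-0.2,-4.3,0.4],[0,-0.04,-0.015],0],[[-0.1,-4.3,0.4],[0,-0.04,-0.015],0],[[0,0,0],[0,0,0],0],[[0,0,0],[0,0,0],0],[[0,0,0],[0,0,0],0]]}}

```text
time_s: 6.2
position: [599.2, -243.8, 216.2]
orientation: [0.125, -3.135, -0.077]
ft_force: [0.2, -0.3, -1.7]
grip_width: 0.429
finger_force: 40.4
```

Run:
```python
from h import *
s=env.sense();Rm=R.from_rotvec(s['orientation']).as_matrix();print(s['position'].round(1),Rm.round(3),s['grip_width'],s['joint_pos'].round(2))
c=cam('wrist'); np.savez('w2.npz',**c); cv2.imwrite('pics/w2.png',c['pixels'][:,:,::-1])
```

```text
[ 599.2 -243.8  216.2] [[-0.997 -0.08  -0.005]
 [-0.08   0.996  0.049]
 [ 0.002  0.049 -0.999]] 0.4294098724209093 [-0.5   0.55  1.29  0.04  1.33 -2.16]
```

View pics/w2.png

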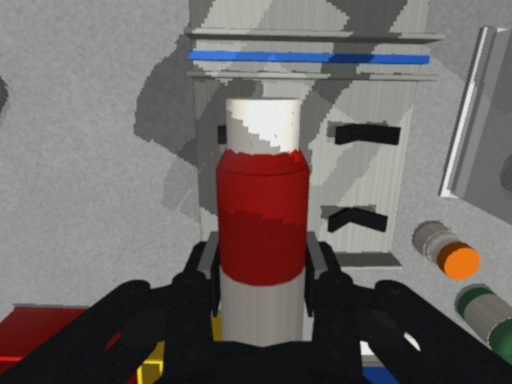

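The wrist view shows the bottle held centrally with its cap toward the robot. The blue pivot line is at row 57, cols 190–428. The far-left nest's saddles are at (368,133) and (357,218), and the orange pot is at (460,260).

Run:
```python
from h import *
c=dict(np.load('w2.npz'));W=cloud(c);p=c['pixels'];hsv=cv2.cvtColor(p,cv2.COLOR_RGB2HSV)
m=(hsv[...,0]>100)&(hsv[...,0]<125)&(hsv[...,1]>150);m[90:]=0;m&=~np.isnan(W[...,0])
q=W[m];k=np.polyfit(q[:,1],q[:,0],1);print('blue ctr',((q.max(0)+q.min(0))/2).round(1),'z',np.median(q[:,2]).round(1),'yaw',-k[0].round(4),'y ext',q[:,1].min().round(1),q[:,1].max().round(1))
for r0,r1,c0,c1 in [(118,150,325,405),(200,236,322,392)]:
    b=np.zeros_like(m);b[r0:r1,c0:c1]=p[r0:r1,c0:c1].max(-1)<45
    b&=~np.isnan(W[...,0]);q=W[b];hi=q[q[:,2]>np.percentile(q[:,2],60)]
    print('bar',((q.max(0)+q.min(0))/2).round(1),np.median(q,0).round(1),q.min(0).round(1),q.max(0).round(1))
pl=W[155:195,350:395].reshape(-1,3);print('plate',np.nanmedian(pl,0).round(1))
i=~np.isnan(pl[:,0]);A=np.c_[pl[i,:2],np.ones(i.sum())];print(np.linalg.lstsq(A,pl[i,2],rcond=None)[0].round(4))
pl=W[5:25,200:420].reshape(-1,3);print('nearplate',np.nanmedian(pl,0).round(1))
s=env.sense();Rm=R.from_rotvec(s['orientation']).as_matrix()
# held bottle axis
P=W[165:270,235:292].reshape(-1,3);P=P[~np.isnan(P[:,0])];o,u,e=cyl(P,19,-Rm[:,0]*-1);print('bottle',e.round(2),'u',u.round(3),'axis in tool',(Rm.T@(o-s['position'])).round(1),(Rm.T@u).round(3))
```

```text
blue ctr [ 497.2 -217.2   52.2] z 103.2 yaw 0.0656 y ext -318.6 -115.9
bar [ 551.6 -159.3  107.5] [ 551.1 -153.3  109.6] [ 543.7 -184.4   94.9] [ 559.5 -134.1  120. ]
bar [ 627.1 -154.4  107.5] [ 625.9 -148.7  108.9] [ 618.5 -179.4   95.5] [ 635.6 -129.4  119.6]
plate [ 589.1 -138.3   92.1]
[-2.50000e-03 -1.30000e-03  9.34468e+01]
nearplate [ 466.1 -211.2   92.3]
bottle 0.43 u [-0.997 -0.078 -0.015] axis in tool [ 31.    0.8 -19.3] [1.    0.001 0.017]
```

```bash
cat >> h.py <<'E'
C=np.array([496.6,-209.]);YAW=.066
def nest(fx,sy,rad,t=0):
    """bottle axis centre in world for nest (fx=+1 far, sy=+1 left) at tray tilt t (far down +)"""
    h=96.1-88+{24:33.9,19:26.9}[rad]; a=fx*96
    X=a*np.cos(t)+h*np.sin(t); Zz=-a*np.sin(t)+h*np.cos(t)
    d=np.array([np.cos(YAW),np.sin(YAW)]);l=np.array([-d[1],d[0]])
    return np.array([*(C+X*d+sy*46*l),88+Zz])
E
python3 - <<'E'
from h import *
g=19.3
A=Rt(YAW,0);B=Rt(YAW,.08)
p0=nest(1,-1,19)+g*A[:,2]+[0,0,18]; p1=nest(1,-1,19)+g*A[:,2]; p2=nest(1,-1,19,.08)+g*B[:,2]
plan([(p0,A,3),(p1,A,1),(p2,B,2)])
E
```

```text
-> [ 595.4 -248.6  121.7] 3
   [0.13, -0.3, 3.14] [0.016, -0.001, 0.005]
   [0.13, -0.25, 3.14] [0.016, -0.001, 0.005]
   [0.14, -0.2, 3.15] [0.016, -0.001, 0.005]
-> [ 595.4 -248.6  103.7] 1
   [0.0, 0.0, 1.8] [0.0, 0.0, 0.0]
-> [ 596.4 -248.5   96. ] 2
   [-0.05, 0.0, 0.39] [-0.0, 0.04, 0.0]
   [-0.06, 0.0, 0.38] [-0.0, 0.04, 0.0]
```

{"fn": "step_arm", "kwargs": {"commands": [[[0.1,-0.3,3.1],[0.02,0,0.01],0],[[0.1,-0.2,3.1],[0.02,0,0],0],[[0.2,-0.2,3.2],[0.01,0,0],0],[[0,0,0],[0,0,0],0],[[0,0,0.9],[0,0,0],0],[[0,0,0.9],[0,0,0],0],[[0,0,0],[0,0,0],0],[[0,0,0],[0,0,0],0]]}}

```text
time_s: 7.25
position: [595.2, -249.6, 104.1]
orientation: [0.108, -3.138, 0.002]
ft_force: [-0.0, 0.5, -0.6]
grip_width: 0.43
finger_force: 40.7
```

Run:
```python
from h import *
g=19.3
B=Rt(YAW,.08);p2=nest(1,-1,19,.08)+g*B[:,2]
s=env.sense();print(s['position'].round(1),s['ft_force'].round(1))
plan([(p2,B,2)])
```

```text
[ 595.2 -249.6  104.1] [-0.   0.5 -0.6]
-> [ 596.4 -248.5   96. ] 2
   [-0.06, 0.05, 0.41] [-0.001, 0.039, 0.001]
   [-0.08, 0.05, 0.4] [-0.001, 0.039, 0.001]
```

{"fn": "step_arm", "kwargs": {"commands": [[[-0.1,0.05,0.4],[0,0.04,0],0],[[-0.1,0.05,0.4],[0,0.04,0],0],[[0,0,0],[0,0,0],0],[[0,0,0],[0,0,0],0],[[0,0,0],[0,0,0],0.55],[[0,0,0],[0,0,0],0.8],[[0,0,0],[0,0,0],0.8],[[0,0,0],[0,0,0],0.8]]}}

```text
time_s: 8.25
position: [596.8, -248.4, 95.7]
orientation: [0.105, -3.058, 0.006]
ft_force: [-0.8, 0.5, 0.1]
grip_width: 0.799
finger_force: 0.0
```

{"fn": "step_arm", "kwargs": {"commands": [[[0,0,-2],[0,0,0],0.8],[[0,0,-4],[0,0,0],0.8],[[0,0,-4],[0,0,0],0.8],[[0,0,-4],[0,0,0],0.8],[[0,0,0],[0,0,0],0.8],[[0,0,0],[0,0,0],0.8],[[0,0,0],[0,0,0],0.8],[[0,0,0],[0,0,0],0.8]]}}

```text
time_s: 9.25
position: [608.0, -247.2, 234.3]
orientation: [0.105, -3.057, 0.005]
ft_force: [0.8, 0.2, -0.1]
grip_width: 0.798
finger_force: 0.0
```

Run:
```python
from h import *
s=env.sense();print(s['time_s'],s['position'].round(1))
c=cam('wrist'); np.savez('w3.npz',**c); cv2.imwrite('pics/w3.png',c['pixels'][:,:,::-1])
Rr=Rt(-.086,.553); cen=np.array([504.8,299.2,90]);z=Rr[:,2]
plan([((570,0,230),Rt(0,.2),6),(cen-55*z,Rr,7),(cen+20.5*z,Rr,4)])
```

```text
9.25 [ 608.  -247.2  234.3]
-> [570   0 230] 6
   [0.34, 4.16, 0.1] [-0.002, 0.02, 0.011]
   [0.39, 4.15, 0.12] [-0.002, 0.02, 0.011]
   [0.43, 4.15, 0.13] [-0.002, 0.02, 0.011]
   [0.48, 4.14, 0.15] [-0.002, 0.02, 0.011]
   [0.52, 4.13, 0.16] [-0.002, 0.02, 0.011]
   [0.56, 4.13, 0.18] [-0.002, 0.02, 0.011]
-> [533.6 296.7 136.8] 7
   [0.25, 4.24, 1.41] [-0.005, 0.05, 0.011]
   [0.22, 4.23, 1.44] [-0.005, 0.05, 0.011]
   [0.2, 4.22, 1.47] [-0.005, 0.05, 0.011]
   [0.17, 4.21, 1.5] [-0.005, 0.05, 0.011]
   [0.14, 4.2, 1.52] [-0.005, 0.05, 0.011]
   [0.11, 4.19, 1.55] [-0.005, 0.05, 0.011]
   [0.08, 4.19, 1.57] [-0.005, 0.05, 0.011]
-> [494.1 300.1  72.6] 4
   [-0.0, -0.0, 1.89] [0.0, 0.0, 0.0]
   [-0.0, -0.0, 1.89] [0.0, 0.0, 0.0]
   [-0.0, -0.0, 1.89] [0.0, 0.0, 0.0]
   [-0.0, -0.0, 1.89] [0.0, 0.0, 0.0]
```

View pics/w3.png

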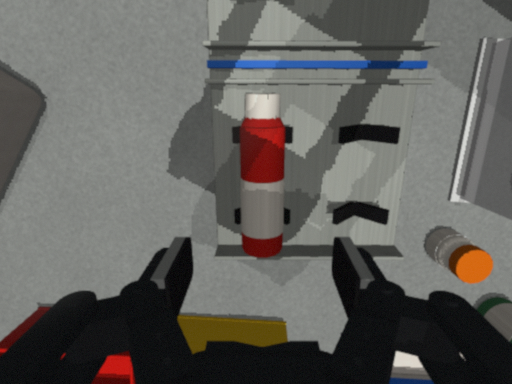

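The wrist view shows the small bottle lying in the far-right nest at (263,174), centred between its saddles at (262,133) and (262,215). The far-left nest's saddles at (368,133) and (360,212) are still empty.

{"fn": "step_arm", "kwargs": {"commands": [[[0.3,4.2,0.1],[0,0.02,0.01],0.8],[[0.4,4.2,0.1],[0,0.02,0.01],0.8],[[0.4,4.1,0.1],[0,0.02,0.01],0.8],[[0.5,4.1,0.2],[0,0.02,0.01],0.8],[[0.5,4.1,0.2],[0,0.02,0.01],0.8],[[0.6,4.1,0.2],[0,0.02,0.01],0.8],[[0.2,4.2,1.4],[0,0.05,0.01],0.8],[[0.2,4.2,1.4],[0,0.05,0.01],0.8]]}}

```text
time_s: 10.3
position: [558.5, 84.2, 201.4]
orientation: [-0.018, -2.839, 0.019]
ft_force: [0.4, -0.0, 0.3]
grip_width: 0.8
finger_force: 0.0
```

{"fn": "step_arm", "kwargs": {"commands": [[[0.2,4.2,1.5],[0,0.05,0.01],0.8],[[0.2,4.2,1.5],[0,0.05,0.01],0.8],[[0.1,4.2,1.5],[0,0.05,0.01],0.8],[[0.1,4.2,1.5],[0,0.05,0.01],0.8],[[0.1,4.2,1.5],[0,0.05,0.01],0.8],[[0,0,0],[0,0,0],0.8],[[0,0,0],[0,0,0],0.8],[[0,0,0],[0,0,0],0.8]]}}

```text
time_s: 11.3
position: [529.4, 291.5, 131.4]
orientation: [-0.086, -2.59, 0.025]
ft_force: [0.6, 0.4, -0.4]
grip_width: 0.804
finger_force: 0.0
```

Run:
```python
from h import *
Rr=Rt(-.086,.553); cen=np.array([504.8,299.2,90]);z=Rr[:,2]
s=env.sense();Rm=R.from_rotvec(s['orientation']).as_matrix();print(s['time_s'],(Rm.T@(cen-s['position'])).round(1))
plan([(cen+20.5*z,Rr,4)])
c=dict(np.load('w3.npz'));W=cloud(c)
P=W[128:240,248:278].reshape(-1,3);P=P[~np.isnan(P[:,0])];o,u,e=cyl(P,19,np.array([-.998,-.066,.09]))
Q=W[88:260,235:290].reshape(-1,3);Q=Q[~np.isnan(Q[:,0])];d=Q-o;t=d@u;r=np.linalg.norm(d-np.outer(t,u),axis=1);t=t[r<22]
lo,hi=np.percentile(t,[.5,99.5]);print(e,u.round(3),(o+u*(lo+hi)/2).round(1),hi-lo,nest(1,-1,19,.09).round(1))
```

```text
11.3 [-0.2  7.8 48.1]
-> [494.1 300.1  72.6] 4
   [-0.0, 0.22, 1.72] [-0.011, 0.001, 0.002]
   [-0.0, 0.2, 1.72] [-0.011, 0.001, 0.002]
   [-0.0, 0.18, 1.72] [-0.011, 0.001, 0.002]
   [-0.01, 0.16, 1.72] [-0.011, 0.001, 0.002]
0.41776400394943636 [-0.995 -0.067  0.074] [ 603.3 -246.9  114.6] 153.8552507810349 [ 598.2 -248.4  114.2]
```

{"fn": "step_arm", "kwargs": {"commands": [[[0,0.4,1.2],[-0.02,0,0],0.8],[[0,0.3,1.7],[-0.02,0,0.01],0.8],[[0,0.05,2],[0,0,0],0.8],[[0,0,2],[0,0,0],0.8],[[0,0,0],[0,0,0],0.8],[[0,0,0],[0,0,0],0.6],[[0,0,0],[0,0,0],0],[[0,0,0],[0,0,0],0]]}}

```text
time_s: 12.3
position: [494.3, 298.9, 72.9]
orientation: [-0.113, -2.59, -0.018]
ft_force: [2.9, -24.1, 10.3]
grip_width: 0.434
finger_force: 40.2
```

{"fn": "step_arm", "kwargs": {"commands": [[[0,0,0],[0,0,0],0],[[0,0,0],[0,0,0],0],[[0,0,0],[0,0,0],0],[[0,0,-0.5],[0,0,0],0],[[0,0,-2],[0,0,0],0],[[0,0,-3],[0,0,0],0],[[0,0,-4],[0,0,0],0],[[0,0,-4],[0,0,0],0]]}}

```text
time_s: 13.3
position: [564.7, 296.4, 188.5]
orientation: [-0.112, -2.59, -0.023]
ft_force: [0.6, 0.2, -1.9]
grip_width: 0.431
finger_force: 40.3
```

Run:
```python
from h import *
A=Rt(YAW,0); n=nest(1,1,19)+19.5*A[:,2]
plan([((575,0,250),Rt(0,.2),7),((*n[:2],160),Rt(YAW,.05),5)])
```

```text
-> [575   0 250] 7
   [0.01, -4.21, -0.99] [0.004, -0.05, -0.012]
   [0.01, -4.21, -0.98] [0.004, -0.05, -0.012]
   [0.01, -4.22, -0.96] [0.004, -0.05, -0.012]
   [0.02, -4.22, -0.95] [0.004, -0.05, -0.012]
   [0.02, -4.22, -0.93] [0.004, -0.05, -0.012]
   [0.02, -4.23, -0.92] [0.004, -0.05, -0.012]
   [0.03, -4.23, -0.9] [0.004, -0.05, -0.012]
-> [ 589.4 -156.8  160. ] 5
   [-0.64, -3.14, 1.71] [0.002, -0.03, -0.013]
   [-0.55, -3.14, 1.73] [0.002, -0.03, -0.013]
   [-0.45, -3.14, 1.75] [0.002, -0.03, -0.013]
   [-0.36, -3.15, 1.77] [0.002, -0.03, -0.013]
   [-0.26, -3.15, 1.78] [0.002, -0.03, -0.013]
```

{"fn": "step_arm", "kwargs": {"commands": [[[0,-4.2,-1],[0,-0.05,-0.01],0],[[0,-4.2,-1],[0,-0.05,-0.01],0],[[0,-4.2,-1],[0,-0.05,-0.01],0],[[0,-4.2,-0.9],[0,-0.05,-0.01],0],[[0,-4.2,-0.9],[0,-0.05,-0.01],0],[[0,-4.2,-0.9],[0,-0.05,-0.01],0],[[0,-4.2,-0.9],[0,-0.05,-0.01],0],[[-0.6,-3.1,1.7],[0,-0.03,-0.015],0]]}}

```text
time_s: 14.3
position: [575.7, -31.6, 229.3]
orientation: [-0.006, -2.979, -0.032]
ft_force: [0.3, 0.2, -2.7]
grip_width: 0.431
finger_force: 40.4
```

{"fn": "step_arm", "kwargs": {"commands": [[[-0.6,-3.1,1.7],[0,-0.03,-0.015],0],[[-0.4,-3.1,1.7],[0,-0.03,-0.015],0],[[-0.4,-3.1,1.8],[0,-0.03,-0.015],0],[[-0.3,-3.1,1.8],[0,-0.03,-0.015],0],[[0,0,0],[0,0,0],0],[[0,0,0],[0,0,0],0],[[0,0,0],[0,0,0],0],[[0,0,0],[0,0,0],0]]}}

```text
time_s: 15.3
position: [585.3, -151.2, 152.7]
orientation: [0.087, -3.093, -0.041]
ft_force: [0.1, -0.7, -1.6]
grip_width: 0.432
finger_force: 40.5
```

Run:
```python
from h import *
s=env.sense();print(s['time_s'],s['position'].round(1),s['grip_width'],s['ft_force'].round(1))
c=cam('wrist');W=cloud(c);Rm=R.from_rotvec(s['orientation']).as_matrix()
P=W[165:250,235:292].reshape(-1,3);P=P[~np.isnan(P[:,0])];o,u,e=cyl(P,19,Rm[:,0]);print('bottle',e.round(2),'axis in tool',(Rm.T@(o-s['position'])).round(1),(Rm.T@u).round(3))
g=19.5;B=Rt(YAW,.085)
plan([(nest(1,1,19,.085)+g*B[:,2]+[0,0,12],B,3),(nest(1,1,19,.115)+g*Rt(YAW,.11)[:,2],Rt(YAW,.11),3)])
```

```text
15.3 [ 585.3 -151.2  152.7] 0.4316723054081143 [ 0.1 -0.7 -1.6]
bottle 0.52 axis in tool [ 34.3   0.6 -19.5] [ 0.999 -0.004  0.042]
-> [ 590.3 -156.7  107.3] 3
   [-0.23, -0.23, 1.5] [0.01, 0.013, -0.003]
   [-0.25, -0.22, 1.5] [0.01, 0.013, -0.003]
   [-0.27, -0.21, 1.49] [0.01, 0.013, -0.003]
-> [ 590.6 -156.7   92.4] 3
   [-0.05, 0.0, 0.49] [-0.0, 0.008, 0.0]
   [-0.06, 0.0, 0.49] [-0.0, 0.008, 0.0]
   [-0.06, 0.0, 0.49] [-0.0, 0.008, 0.0]
```

{"fn": "step_arm", "kwargs": {"commands": [[[-0.2,-0.2,1.5],[0.01,0.02,0],0],[[-0.3,-0.2,1.5],[0.01,0.02,0],0],[[-0.3,-0.2,1.5],[0.01,0.02,0],0],[[0,0,0],[0,0,0],0],[[0,0,0.5],[0,0.01,0],0],[[-0.1,0,0.5],[0,0.01,0],0],[[-0.1,0,0.5],[0,0,0],0],[[0,0,0],[0,0,0],0]]}}

```text
time_s: 16.35
position: [590.6, -156.5, 91.8]
orientation: [0.086, -3.014, 0.007]
ft_force: [0.2, 2.5, 3.6]
grip_width: 0.432
finger_force: 41.1
```

Run:
```python
from h import *
s=env.sense();Rm=R.from_rotvec(s['orientation']).as_matrix();print(s['position'].round(1),s['ft_force'].round(1),Rm[:,2].round(3),s['finger_force'],s['wrist_torque'].round(2))
print(nest(1,1,19,.115).round(1),(s['position']-20.9*Rm[:,2]).round(1))
```

```text
[ 590.6 -156.5   91.8] [0.2 2.5 3.6] [-0.126 -0.009 -0.992] 41.14347159862518 [ 0.48 -0.16  0.1 ]
[ 592.7 -156.5  111.8] [ 593.3 -156.3  112.5]
```

Contact with the nest is light, at 3.6 N up. I'll release, retreat and head for the large bottle.

{"fn": "step_arm", "kwargs": {"commands": [[[0,0,0],[0,0,0],0.5],[[0,0,0],[0,0,0],0.6],[[0,0,0],[0,0,0],0.8],[[0,0,0],[0,0,0],0.8],[[0,0,-2],[0,0,0],0.8],[[0,0,-4],[0,0,0],0.8],[[0,0,-4],[0,0,0],0.8],[[0,0,-4],[0,0,0],0.8]]}}

```text
time_s: 17.35
position: [608.1, -155.4, 231.8]
orientation: [0.085, -3.013, 0.008]
ft_force: [0.6, -0.4, -0.3]
grip_width: 0.802
finger_force: 0.0
```

{"fn": "step_arm", "kwargs": {"commands": [[[0,0,0],[0,0,0],0.85],[[0,0,0],[0,0,0],0.85],[[0,0,0],[0,0,0],0.85],[[0,0,0],[0,0,0],0.85],[[0,0,0],[0,0,0],0.85],[[0,0,0],[0,0,0],0.85],[[0,0,0],[0,0,0],0.85],[[0,0,0],[0,0,0],0.85]]}}

```text
time_s: 18.35
position: [608.1, -155.4, 230.5]
orientation: [0.085, -3.013, 0.008]
ft_force: [-0.2, 0.0, -0.3]
grip_width: 0.849
finger_force: 0.0
```

Run:
```python
from h import *
s=env.sense();print(s['time_s'],s['position'].round(1))
c=cam('wrist'); np.savez('w4.npz',**c); cv2.imwrite('pics/w4.png',c['pixels'][:,:,::-1])
Rr=Rt(-.087,.553); cen=np.array([490.4,123.4,97.4]);z=Rr[:,2]
plan([((570,0,225),Rt(0,.3),4),(cen-65*z,Rr,4),(cen+20*z,Rr,4)])
```

```text
18.35 [ 608.1 -155.4  230.5]
-> [570   0 225] 4
   [0.71, 3.93, 0.22] [-0.003, 0.043, 0.014]
   [0.75, 3.92, 0.27] [-0.003, 0.043, 0.014]
   [0.79, 3.91, 0.31] [-0.003, 0.043, 0.014]
   [0.83, 3.9, 0.36] [-0.003, 0.043, 0.014]
-> [524.4 120.4 152.7] 4
   [0.55, 3.01, 2.06] [-0.009, 0.063, 0.02]
   [0.48, 2.98, 2.12] [-0.009, 0.063, 0.02]
   [0.4, 2.95, 2.18] [-0.009, 0.063, 0.02]
   [0.32, 2.93, 2.23] [-0.009, 0.063, 0.02]
-> [479.9 124.3  80.4] 4
   [-0.0, -0.0, 2.13] [0.0, 0.0, 0.0]
   [-0.0, -0.0, 2.13] [0.0, 0.0, 0.0]
   [-0.0, -0.0, 2.13] [0.0, 0.0, 0.0]
   [-0.0, -0.0, 2.13] [0.0, 0.0, 0.0]
```

View pics/w4.png

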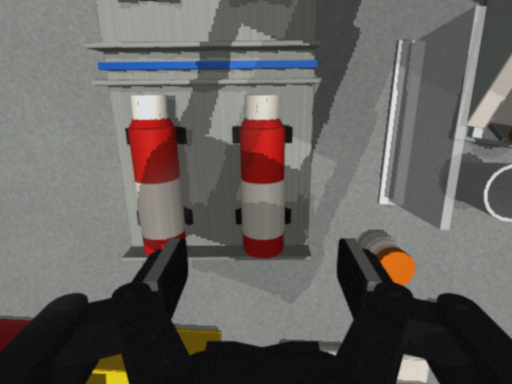

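The wrist view shows both small bottles lying in the far nests, at (158,173) and (263,173), each between its saddles. The near half of the tray is empty. Next is the large bottle.

{"fn": "step_arm", "kwargs": {"commands": [[[0.7,3.9,0.2],[0,0.04,0.015],0.85],[[0.8,3.9,0.3],[0,0.04,0.015],0.85],[[0.8,3.9,0.3],[0,0.04,0.015],0.85],[[0.8,3.9,0.4],[0,0.04,0.015],0.85],[[0.5,3,2.1],[-0.01,0.06,0.02],0.85],[[0.5,3,2.1],[-0.01,0.06,0.02],0.85],[[0.4,3,2.2],[-0.01,0.06,0.02],0.85],[[0.3,2.9,2.2],[-0.01,0.06,0.02],0.85]]}}

```text
time_s: 19.4
position: [526.4, 120.2, 148.2]
orientation: [-0.123, -2.611, -0.021]
ft_force: [-0.1, -0.0, -0.9]
grip_width: 0.848
finger_force: 0.0
```

Run:
```python
from h import *
s=env.sense();print(s['time_s'],s['position'].round(1),s['qvel'].round(2))
Rr=Rt(-.087,.553); cen=np.array([490.4,123.4,97.4]);z=Rr[:,2]
plan([(cen-45*z,Rr,2),(cen+20*z,Rr,3)])
```

```text
19.4 [526.4 120.2 148.2] [ 0.28  0.35 -0.05  0.27  0.16  0.41]
-> [513.9 121.3 135.7] 2
   [0.22, 0.01, 0.86] [-0.003, 0.013, -0.004]
   [0.21, 0.01, 0.86] [-0.003, 0.013, -0.004]
-> [479.9 124.3  80.4] 3
   [0.0, -0.0, 2.17] [0.0, 0.0, 0.0]
   [0.0, -0.0, 2.17] [0.0, 0.0, 0.0]
   [0.0, -0.0, 2.17] [0.0, 0.0, 0.0]
```

{"fn": "step_arm", "kwargs": {"commands": [[[0,0,0],[0,0,0],0.85],[[0,0,0],[0,0,0],0.85],[[0.2,0,1],[0,0.01,0],0.85],[[0.2,0,1],[0,0.01,0],0.85],[[0,0,2],[0,0,0],0.85],[[0,0,2],[0,0,0],0.85],[[0,0,0],[0,0,0],0.85],[[0,0,0],[0,0,0],0.85]]}}

```text
time_s: 20.4
position: [492.9, 121.7, 99.8]
orientation: [-0.121, -2.593, -0.022]
ft_force: [0.6, -0.5, 0.2]
grip_width: 0.852
finger_force: 0.0
```

Run:
```python
from h import *
s=env.sense();print(s['time_s'],s['position'].round(1))
Rr=Rt(-.087,.553); cen=np.array([490.4,123.4,97.4]);z=Rr[:,2]
plan([(cen+20*z,Rr,1)])
```

```text
20.4 [492.9 121.7  99.8]
-> [479.9 124.3  80.4] 1
   [0.11, 0.16, 2.34] [-0.005, 0.007, -0.008]
```

{"fn": "step_arm", "kwargs": {"commands": [[[0.1,0.15,1.2],[0,0.01,-0.01],0.85],[[0,0,1.2],[0,0,0],0.85],[[0,0,0],[0,0,0],0.85],[[0,0,0],[0,0,0],0],[[0,0,0],[0,0,0],0],[[0,0,0],[0,0,0],0],[[0,0,0],[0,0,0],0],[[0,0,0],[0,0,0],0]], "force": 60}}

```text
time_s: 21.4
position: [479.6, 123.4, 79.9]
orientation: [-0.108, -2.584, -0.024]
ft_force: [0.7, -8.4, 5.4]
grip_width: 0.543
finger_force: 61.0
```

{"fn": "step_arm", "kwargs": {"commands": [[[0,0,0],[0,0,0],0],[[0,0,-0.5],[0,0,0],0],[[0,0,-2],[0,0,0],0],[[0,0,-3],[0,0,0],0],[[0,0,-4],[0,0,0],0],[[0,0,-4],[0,0,0],0],[[0,0,0],[0,0,0],0],[[0,0,0],[0,0,0],0]]}}

```text
time_s: 22.4
position: [549.4, 119.0, 193.2]
orientation: [-0.108, -2.582, -0.026]
ft_force: [-0.4, -0.1, -4.0]
grip_width: 0.543
finger_force: 62.4
```

Run:
```python
from h import *
A=Rt(YAW,-.05);
s=env.sense();print(s['position'].round(1),s['grip_width'])
for sy in (1,-1): print(nest(-1,sy,24))
n=nest(-1,1,24)
plan([((500,0,260),Rt(0,.2),4),((*n[:2],200),Rt(YAW,-.05),5)])
```

```text
[549.4 119.  193.2] 0.5426330703772635
[ 397.77521577 -169.4315527   130.        ]
[ 403.84280846 -261.23124943  130.        ]
-> [500   0 260] 4
   [1.72, -3.07, -0.89] [0.007, -0.089, -0.02]
   [1.69, -3.04, -1.02] [0.007, -0.089, -0.02]
   [1.65, -3.02, -1.15] [0.007, -0.089, -0.02]
   [1.6, -3.0, -1.27] [0.007, -0.089, -0.02]
-> [ 397.8 -169.4  200. ] 5
   [1.77, -3.39, 1.58] [0.001, -0.05, -0.013]
   [1.89, -3.36, 1.49] [0.001, -0.05, -0.013]
   [2.0, -3.34, 1.4] [0.001, -0.05, -0.013]
   [2.11, -3.31, 1.3] [0.001, -0.05, -0.013]
   [2.22, -3.28, 1.2] [0.001, -0.05, -0.013]
```

{"fn": "step_arm", "kwargs": {"commands": [[[1.7,-3.1,-0.9],[0,-0.09,-0.02],0],[[1.7,-3,-1],[0,-0.09,-0.02],0],[[1.7,-3,-1.2],[0,-0.09,-0.02],0],[[1.6,-3,-1.3],[0,-0.09,-0.02],0],[[1.8,-3.4,1.6],[0,-0.05,-0.01],0],[[1.9,-3.4,1.5],[0,-0.05,-0.01],0],[[2,-3.3,1.4],[0,-0.05,-0.01],0],[[2.1,-3.3,1.3],[0,-0.05,-0.015],0]]}}

```text
time_s: 23.4
position: [414.2, -133.3, 207.0]
orientation: [-0.058, 3.136, 0.048]
ft_force: [0.3, -0.6, -3.5]
grip_width: 0.545
finger_force: 62.8
```

{"fn": "step_arm", "kwargs": {"commands": [[[2.2,-3.3,1.2],[0,-0.02,-0.015],0],[[0,0,0],[0,0,0],0],[[0,0,0],[0,0,0],0],[[0,0,0],[0,0,0],0],[[0,0,0],[0,0,0],0],[[0,0,0],[0,0,0],0],[[0,0,0],[0,0,0],0],[[0,0,0],[0,0,0],0]]}}

```text
time_s: 24.4
position: [395.7, -166.7, 195.3]
orientation: [-0.08, 3.114, 0.047]
ft_force: [-0.3, 1.0, -4.7]
grip_width: 0.545
finger_force: 63.0
```

Run:
```python
from h import *
s=env.sense();print(s['time_s'],s['position'].round(1),s['grip_width'],s['ft_force'].round(1),s['joint_pos'].round(2))
c=cam('wrist');np.savez('w5.npz',**c);cv2.imwrite('pics/w5.png',c['pixels'][:,:,::-1]);W=cloud(c);Rm=R.from_rotvec(s['orientation']).as_matrix()
P=W[165:250,232:295].reshape(-1,3);P=P[~np.isnan(P[:,0])];o,u,e=cyl(P,24,Rm[:,0]);oo=Rm.T@(o-s['position']);uu=Rm.T@u
at0=oo-uu*oo[0]/uu[0];print('bottle',e.round(2),oo.round(1),uu.round(3),'at0',at0.round(1))
A=Rt(YAW,uu[2]); ctr=lambda p:p-A@at0
a=nest(-1,1,24,.115); b=nest(-1,1,24,0);print(a,b)
plan([(ctr(a+[0,0,10]),A,3),(ctr(b+[0,0,-0.5]),A,4)])
```

```text
24.4 [ 395.7 -166.7  195.3] 0.5451452511216894 [-0.3  1.  -4.7] [-0.57  0.27  1.86  0.05  1.01 -2.22]
bottle 1.05 [ 37.7   0.8 -18.5] [ 0.986 -0.005  0.164] at0 [  0.    1.  -24.8]
[ 403.21680406 -169.07188549  140.73826303] [ 397.77521577 -169.4315527   130.        ]
-> [ 399.2 -170.3  126.3] 3
   [-0.05, -0.19, 2.3] [0.01, 0.064, -0.004]
   [-0.2, -0.17, 2.29] [0.01, 0.064, -0.004]
   [-0.34, -0.15, 2.28] [0.01, 0.064, -0.004]
-> [ 393.8 -170.7  105.1] 4
   [0.05, 0.0, 0.55] [0.0, 0.0, 0.0]
   [0.05, 0.0, 0.55] [0.0, 0.0, 0.0]
   [0.05, 0.0, 0.55] [0.0, 0.0, 0.0]
   [0.05, 0.0, 0.55] [0.0, 0.0, 0.0]
```

View pics/w5.png

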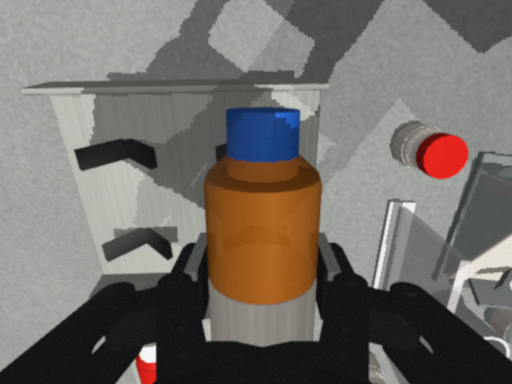

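The wrist view shows the large bottle held squarely at col 263, over the near-left nest. The near-right saddles are visible at (118,153) and (138,243), and the red pot at (442,156) is clear. The fit included the shoulder, so I'll refit on rows 200–290.

Run:
```python
from h import *
s=env.sense()
c=dict(np.load('w5.npz'));W=cloud(c);Rm=R.from_rotvec(s['orientation']).as_matrix()
P=W[205:330,228:300].reshape(-1,3);P=P[~np.isnan(P[:,0])];o,u,e=cyl(P,24,Rm[:,0]);oo=Rm.T@(o-s['position']);uu=Rm.T@u
at0=oo-uu*oo[0]/uu[0];print('bottle',e.round(2),oo.round(1),uu.round(3),'at0',at0.round(1))
A=Rt(YAW,uu[2]); ctr=lambda p:p-A@at0
a=nest(-1,1,24,.115); b=nest(-1,1,24,0)
plan([(ctr(a+[0,0,10]),A,3),(ctr(b+[0,0,-0.5]),A,4)])
# tray tilt from near-right plate
q=W[170:230,110:200].reshape(-1,3);q=q[~np.isnan(q[:,0])];k=np.linalg.lstsq(np.c_[q[:,:2],np.ones(len(q))],q[:,2],rcond=None)[0];print('plate slope',k[:2].round(3),np.median(q,0).round(1))
```

```text
bottle 0.37 [ 13.9   0.8 -20.2] [1.    0.006 0.009] at0 [  0.    0.7 -20.3]
-> [ 403.1 -169.8  130.4] 3
   [-0.18, -0.18, 2.16] [0.01, 0.012, -0.005]
   [-0.21, -0.16, 2.16] [0.01, 0.012, -0.005]
   [-0.23, -0.14, 2.16] [0.01, 0.012, -0.005]
-> [ 397.6 -170.1  109.2] 4
   [0.13, 0.0, 0.53] [0.0, 0.0, 0.0]
   [0.13, 0.0, 0.53] [0.0, 0.0, 0.0]
   [0.13, 0.0, 0.53] [0.0, 0.0, 0.0]
   [0.13, 0.0, 0.53] [0.0, 0.0, 0.0]
plate slope [-0.12  -0.008] [ 410.7 -248.2  103. ]
```

{"fn": "step_arm", "kwargs": {"commands": [[[-0.2,-0.2,2.2],[0.01,0.01,0],0],[[-0.2,-0.2,2.1],[0.01,0.01,0],0],[[-0.2,-0.1,2.2],[0.01,0.01,-0.01],0],[[0,0,0],[0,0,0],0],[[0.1,0,0.5],[0,0,0],0],[[0.1,0,0.5],[0,0,0],0],[[0.1,0,0.5],[0,0,0],0],[[0.2,0,0.5],[0,0,0],0]]}}

```text
time_s: 25.45
position: [397.9, -170.5, 110.3]
orientation: [0.096, -3.137, 0.002]
ft_force: [-1.4, 1.7, 6.4]
grip_width: 0.544
finger_force: 64.1
```

Run:
```python
from h import *
s=env.sense();Rm=R.from_rotvec(s['orientation']).as_matrix();print(s['position'].round(1),s['ft_force'].round(1),Rm[:,2].round(3),s['grip_width'])
A=Rt(YAW,.009);plan([(nest(-1,1,24,0)-A@[0,.7,-20.3],A,1)])
```

```text
[ 397.9 -170.5  110.3] [-1.4  1.7  6.4] [-0.003 -0.001 -1.   ] 0.5442528553787155
-> [ 397.6 -170.1  109.7] 1
   [0.02, 0.04, 0.06] [-0.001, 0.006, -0.005]
```

{"fn": "step_arm", "kwargs": {"commands": [[[0,0,0],[0,0,0],0],[[0,0,0],[0,0,0],0],[[0,0,0],[0,0,0],0],[[0,0,0],[0,0,0],0],[[0,0,0],[0,0,0],0],[[0,0,0],[0,0,0],0],[[0,0,0],[0,0,0],0],[[0,0,0],[0,0,0],0]]}}

```text
time_s: 26.45
position: [397.8, -170.4, 110.3]
orientation: [0.096, -3.137, 0.001]
ft_force: [-0.0, 4.6, 2.6]
grip_width: 0.543
finger_force: 63.8
```

Run:
```python
from h import *
c=cam('wrist');W=cloud(c);cv2.imwrite('pics/w6.png',c['pixels'][:,:,::-1])
s=env.sense();print(s['position'].round(1),s['ft_force'].round(2))
t=cam('top');T=cloud(t)
for r in [(195,200,355,362),(165,176,352,360),(255,275,366,372)]:
    print(np.nanmedian(T[r[0]:r[1],r[2]:r[3]].reshape(-1,3),0).round(1))
```

```text
[ 397.8 -170.4  110.3] [-0.45  4.35  2.54]
[ 582.3 -205.1   92.3]
[ 658.1 -202.2   93.6]
[ 382.9 -126.   481.5]
```

View pics/w6.png

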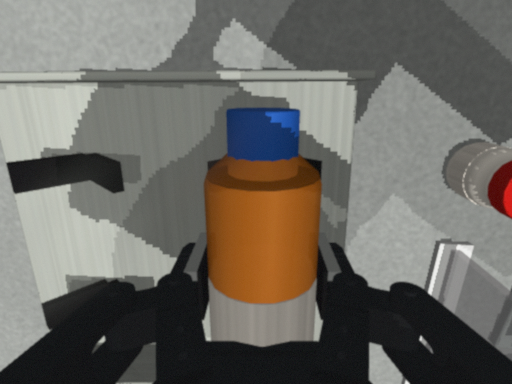

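The view shows the large bottle sitting in the near-left saddle (ears at cols 210–322, row 165). The far plate at 92–94 mm means the tray is level. Releasing now.

{"fn": "step_arm", "kwargs": {"commands": [[[0,0,0],[0,0,0],0.6],[[0,0,0],[0,0,0],0.7],[[0,0,0],[0,0,0],0.85],[[0,0,0],[0,0,0],0.85],[[0,0,-2],[0,0,0],0.85],[[0,0,-4],[0,0,0],0.85],[[0,0,-4],[0,0,0],0.85],[[0,0,-4],[0,0,0],0.85]]}}

```text
time_s: 27.55
position: [398.1, -170.2, 251.7]
orientation: [0.096, -3.137, 0.001]
ft_force: [0.0, -0.7, 0.5]
grip_width: 0.848
finger_force: 0.0
```

{"fn": "step_arm", "kwargs": {"commands": [[[0,3,-3],[0,0,0],0.85],[[0,4,-3],[0,0,0],0.85],[[0,4,0],[0,0,0],0.85],[[0,4,0],[0,0,0],0.85],[[0,4,0],[0,0,0],0.85],[[0,3,0],[0,0,0],0.85],[[0,0,0],[0,0,0],0.85],[[0,0,0],[0,0,0],0.85]]}}

```text
time_s: 28.55
position: [385.1, 49.1, 310.1]
orientation: [0.097, -3.137, 0.002]
ft_force: [-0.3, -0.6, -0.5]
grip_width: 0.849
finger_force: 0.0
```

Run:
```python
from h import *
t=cam('top');T=cloud(t);cv2.imwrite('pics/top1.png',cv2.resize(t['pixels'][100:340,140:440],None,fx=2.5,fy=2.5,interpolation=2)[:,:,::-1])
for r in [(193,202,355,362),(245,280,373,378)]: 
    q=T[r[0]:r[1],r[2]:r[3]].reshape(-1,3); print(np.nanmedian(q,0).round(1))
s=env.sense();print(s['time_s'],s['position'].round(1))
```

```text
[ 582.2 -205.    91.9]
[ 406.3 -237.7   92.7]
28.6 [385.1  48.8 310.1]
```

View pics/top1.png

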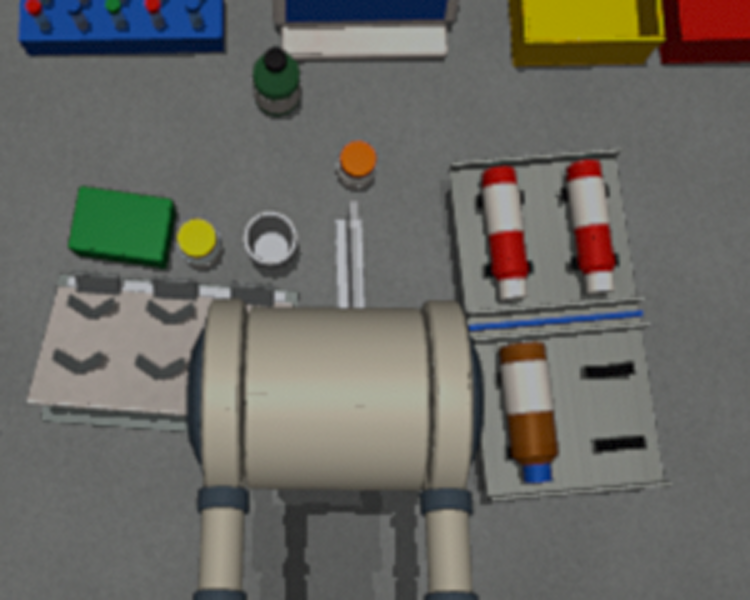

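The top view shows the small bottles seated in both far nests, at (503,233) and (590,227), and the large one in the near-left nest at (527,410). The plate is level (91.9 and 92.7 mm), and the bystanders in view have not moved.

```bash
python3 -c "
from h import *
print(env.job_done())"
```

```text
the job is handed in; nothing more can be done
None
```

All three bottles are lying in the rocker tray's nests, both small ones on the far half and the large one on the near half. The tray measured level to within about 1 mm, and I handed the job in at about 29 s.

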